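# Set the bleed valve, seat the manifold plate on its pins and hold it down

## Task

Get the vacuum manifold ready to draw gently: first swing the red lever of its bleed valve to the green 45 degree mark. Then fetch the white port plate by its bridge handle, set it on the tank, either way round, easing it about over the two locating pins until it drops on, and press it down against the soft gasket until it sits flush on the rim. Finish while still holding the handle and pressing the plate down (the gasket lifts it again if you let go), with the lever still at its mark and the bottle, flask, beaker and vials beside the work neither knocked over nor pushed away.

Things in the scene. Friction and masses are not known exactly. Their poses are not given: they have to be found in the camera images.
- manifold: vacuum manifold, fixed on the table: grey open tank 110 (x) x 160 (y) mm with a flat rim at z = 60. Origin: middle of the tank's underside, on the table; +x towards the small grey pump behind (same body, x 102 to 202, 78 high), -x front wall with bleed valve and gauge. Black gasket frame (84 x 98 outside, between the pins) 4 mm proud of the rim, top at z = 64
- pin_left (a point): top of the steel locating pin on the rim at manifold x = 0, y = +62: pin 10 mm thick, 14 mm tall (top at z = 74), its top 6 mm tapering to 4 mm
- pin_right (a point): top of the other, equal pin, at manifold x = 0, y = -62
- gasket (a joint): how far the gasket is pressed down, m: 0 free, 0.004 when the plate sits flush on the rim, which is the hard stop. Sprung: 8 N preload and 1.5 N per mm, so the plate's weight alone (about 4 N) does not press it in; flush takes 9 to 11 N more from the robot
- vent_lever (a joint): angle of the bleed valve's lever, rad, 0 to 1.571: 0 = along the front wall (pointing to manifold +y), grows anticlockwise seen from above, 0.785 = over the green mark of the white dial, 1.571 = straight out to manifold -x. Stays where it is left; turning takes about 0.12 N m (2 N at the grip)
- lever_axis (a point): point on the lever's vertical axis at grip height, 74 mm above the table, 36 mm in front of the tank's front wall
- lever_grip (a point): middle of the lever's red grip, 58 mm from the axis: an upright paddle 12 mm thick, 36 mm long (along the lever), 24 mm high, centre 74 mm above the table, free all round and above
- port_plate: loose white plate, 100 (x) x 150 (y) x 18 mm thick, 0.4 kg, lying right side up. Origin: middle of its underside. Underside: two blind round holes, 12.5 mm wide, 2 mm chamfer, 15.5 mm deep, at x = 0, y = +62 and -62 (fits either way round). On top twelve blue ports 8 mm high in two rows at x = +-34, and an aluminium bridge handle
- plate_handle (a point): middle of the handle's bar, 50 mm above the plate's underside: bar 14 mm wide (x), 14 mm high, 88 mm long along the plate's y, on two posts at y = +-37; 25 mm free beneath the bar
- flask_100: bystander: loose clear conical flask, 64 mm wide, 106 high, origin at its foot
- beaker_100: bystander: loose clear beaker, 56 mm wide, 68 high, origin at its foot
- buffer_7: bystander: loose white bottle with a yellow cap, 39 mm wide, 79 high, origin at its foot
- vial_1: bystander: loose small vial with a white cap, 25 mm wide, 47 high, origin at its foot
- vial_2: bystander: loose small vial with a red cap, 25 mm wide, 47 high, origin at its foot

How it is judged:
On the way, in this order (a step that is already met when the one before it is completed fails the run):
1. the bleed lever is set to the 45 degree mark (within 6 degrees) while the port plate still lies on the table (value of joint vent_lever between 0.68 and 0.89 rad and height (world z) of port_plate below 0.02 m), for 0.3 s.
2. the port plate has dropped on over both pins, down to the gasket (z of port_plate in the frame of manifold below 0.0665 m and horizontal distance between port_plate and manifold below 0.004 m and angle between the y axis of port_plate and the y axis of manifold, either way round below 0.06 rad and angle between port_plate's own z axis and vertical below 0.05 rad), for 0.1 s.
At the end, for the whole second after the job is handed in: the port plate sits over both pins (centre within 4 mm of the tank's, square within 0.06 rad, level within 0.03 rad), flush on the rim to within 1.5 mm with the gasket pressed in, and at rest; the fingers still hold and press it; the bleed lever stands within 6 degrees of 45 degrees (z of port_plate in the frame of manifold below 0.0615 m and horizontal distance between port_plate and manifold below 0.004 m and angle between the y axis of port_plate and the y axis of manifold, either way round below 0.06 rad and angle between port_plate's own z axis and vertical below 0.03 rad and value of joint gasket above 0.0023 m and contact force between the fingers and port_plate above 2 N and linear speed of port_plate below 0.02 m/s and value of joint vent_lever between 0.68 and 0.89 rad); the arm keeps its last pose, push and grip.
It fails at once if a bystander is knocked over or pushed more than 40 mm away (angle between any of flask_100, beaker_100, buffer_7, vial_1, vial_2's own z axis and vertical above 0.5 rad or distance of any of flask_100, beaker_100, buffer_7, vial_1, vial_2 from where it was at the start of the episode above 0.04 m).
It also fails if it takes over 51 s, if anything falls off the work surface, if the arm or the gripper's body presses on something with over 40 N, if the wrist force passes 120 N, or if a joint passes its speed limit or range.

## Robot

A 6-joint arm with a two-finger parallel gripper is mounted at the origin on a cart in front of the work surface, level with it; the furniture and walls round the work are solid. World frame = base frame: x ahead of the robot, y to its left, z up, the work surface at z = 0. Lengths are in m, angles in rad, forces in N, time in s.
With the tool pointing down it reaches from about 0.25 to 0.775 m from the base axis. Payload 8.9 kg.
Tool frame: the origin (TCP) lies on the centre line of the jaws, within the pads' length; the fingertips stand 19 mm ahead of it and the grasp point (between the pads) is the TCP; z points along the fingers, y is the direction in which the jaws open and shut (so a half turn about z gives the same grasp; the last joint's range is limited). The gripper opens to 85 mm and grips with 20 to 120 N. Pads are 22 mm wide; open, the fingers measure 114 mm over their backs; the gripper's body (76 mm by 85 mm) begins 54 mm behind the grasp point. The pads swing forward as they close: fully open they stand 13 mm farther back than shut.
Start: joints at [-1.412, 0.291, -0.153, 1.127, 0, 1.431], TCP at [0.154, -0.502, 0.25] pointing down, gripper open.
Joint ranges: [-2.52, 2.52], [-0.91, 1.74], [-1.3, 1.37], [-1.96, 2.02], [-1.52, 1.47], [-3.14, 3.14]. Speed limits (rad/s): [2.22, 2.22, 2.79, 3.14, 3.14, 3.14].

## Interface

Orientations are given as a 3x3 rotation matrix whose columns are the frame's x, y, z axes.
In Python, from workcell import bot gives the robot as it stands.
- The arm moves only by the shell command python3 -m pendant 'ROWS' [OPENING] [FORCE]. ROWS is JSON, a list that holds one entry, the list of rows, each a list of 6 numbers: the shift along the tool's x, y, z in mm, then the turn, a rotation vector about the tool's x, y, z in rad. In form: [[[tx, ty, tz, wx, wy, wz], ...]]. A call has exactly 5 rows; each row shifts and turns the commanded pose from where the row before left it, along the tool's axes as they then stand; what a row does not reach is not made up. A row lasts 1/8 s, in which the tool goes at most 62.5 mm and 10.7 degrees, less where a joint would pass 70% of its speed; a pose out of reach is approached as far as the arm can. A call is refused whole if a number of a shift passes 62.5 or a number of a turn 0.188, either way. A call with a gripper value outside its range is refused whole. OPENING is the closure in counts, from 0 (fully open) to 255 (shut), set as the call begins (- or left out, the last holds). The fingers move at their own pace and stop on an object; FORCE is the grip in N (left out, the last holds). Time passes only in rows, so rows that do not move let the fingers close, or fill a call up. It gives the time, the measured TCP pose, the force and the opening at its end, in the units of the state.
- bot.get_state(): the state, without advancing time (a new reading comes with each control period).
- bot.read_camera(name): name is "scene" or "top" or "wrist"; returns (picture, depth): 480x640x3 uint8, red, green, blue; 480x640 float32, m along the optical axis (not along the pixel's ray), 0 where there is no reading.
- bot.camera_info(name): a dict with "fovy" (degrees; the focal length in pixels is half the picture's height over the tangent of half this angle, whatever the lens; pixels are square), "cx", "cy" (the principal point, pixels), "rvec" (rotation vector, rad) and "tvec" (3), from world to camera coordinates, as OpenCV has them; the wrist camera has in their place "T_tool_cam" (4x4, takes a point from camera to tool coordinates, whose origin is the TCP and whose axes are the flange's). Camera axes: x right, y down, z forward; pixel columns grow to the right and rows downward; lengths in m; the calibration is good to about 2 mm. The wrist camera is an equidistant fisheye: a pixel r from the principal point sees the ray r / f radians off the axis. A picture is of the moment at which its call begins: read the wrist's pose just before it. camera_info takes no time and is no camera call.
- bot.sign_off(): hands the job in, once; it reports no verdict.
The state is a dict: "time_s": time; "q": joint angles; "joint_velocities": joint speeds; "joint_torque": joint torques, N m; "tcp_pos": TCP position; "orientation": TCP orientation; "ft_force": force on the tool from outside, world axes, zero at the start; "wrist_torque": the same for the moment, N m; "finger_gap": finger opening in m.
Only numpy, scipy, OpenCV 4.12 (cv2) and the standard library are available. Lean on these libraries where they do the work, as an engineer would, in place of code of your own. Each camera call takes 0.05 s, during which the arm holds its last target. There are 200 camera calls.

## Working session

There is one attempt and no reset: what is moved stays moved. The work goes in short steps, Python scripts to look and compute and a shell command to move; the robot and the scene stay as the last step left them, time stands still between calls to the robot, and variables do not carry over. Pictures are saved under pics/ and viewed, about 8 in all and at most 12, crops included, and the job is handed in when it is done.

```bash
mkdir -p pics; ls; cat > h.py <<'E'
import numpy as np, cv2
from workcell import bot
def grab(n):
    s=bot.get_state(); p,d=bot.read_camera(n); np.savez('pics/'+n,p=p,d=d,R=np.array(s['orientation']),t=s['tcp_pos']); return p,d,s
def pose(n,s=None):
    i=bot.camera_info(n); f=240/np.tan(np.radians(i['fovy'])/2)
    if n=='wrist':
        T=np.eye(4);T[:3,:3]=np.array(s['orientation']).reshape(3,3);T[:3,3]=s['tcp_pos'];T=T@np.array(i['T_tool_cam'])
        return f,i['cx'],i['cy'],T[:3,:3],T[:3,3]
    R=cv2.Rodrigues(np.array(i['rvec'],float))[0]
    return f,i['cx'],i['cy'],R.T,-R.T@np.array(i['tvec'],float).ravel()
def ray(n,uv,s=None):
    f,cx,cy,R,o=pose(n,s); uv=np.atleast_2d(np.array(uv,float)); a=(uv-[cx,cy])/f
    if n=='wrist':
        r=np.linalg.norm(a,axis=1)+1e-9; c=np.c_[a*(np.sin(r)/r)[:,None],np.cos(r)]
    else: c=np.c_[a,np.ones(len(a))]
    return o,c@R.T
def plane(n,uv,z,s=None):
    o,d=ray(n,uv,s); return o+d*((z-o[2])/d[:,2])[:,None]
def depthpt(n,uv,dep,s=None):
    f,cx,cy,R,o=pose(n,s); o,d=ray(n,uv,s); zc=d@R[:,2]
    return o+d*(np.array(dep)/zc)[:,None]
E
python3 - <<'E'
from h import *
for n in('scene','top','wrist'):
    p,d,s=grab(n); cv2.imwrite(f'pics/{n}1.png',p[:,:,::-1]); i=bot.camera_info(n);print(n,i, (d>0).mean())
print(bot.get_state())
E
```

```text
pics
scene {'fovy': 44.57830782633677, 'cx': 319.9886416130924, 'cy': 241.13299773548158, 'rvec': array([ 0.78619116, -2.54211825,  1.14642291]), 'tvec': array([0.5501362 , 0.2044881 , 1.07714216])} 0.9960384114583334
top {'fovy': 44.453091945980816, 'cx': 326.4448826889433, 'cy': 250.43517588759295, 'rvec': array([ 2.1745555 , -2.11129447,  0.18450012]), 'tvec': array([0.12223908, 0.56863123, 1.03100055])} 0.9957845052083333
wrist {'fovy': 65.70646984690485, 'cx': 321.68185708643097, 'cy': 250.6959447000886, 'T_tool_cam': array([[-7.40524016e-04, -9.57720904e-01, -2.87697970e-01,
         7.35179502e-02],
       [ 9.99999099e-01, -3.87157515e-04, -1.28514811e-03,
         1.18811379e-04],
       [ 1.11942878e-03, -2.87698663e-01,  9.57720328e-01,
        -1.23950276e-01],
       [ 0.00000000e+00,  0.00000000e+00,  0.00000000e+00,
         1.00000000e+00]])} 0.99552734375
{'time_s': 0.15, 'q': array([-1.41226985e+00,  2.91193646e-01, -1.53899776e-01,  1.12674266e+00,
        2.16061103e-05,  1.43146803e+00]), 'joint_velocities': array([ 1.28183090e-03, -2.14214229e-03,  3.03912078e-03,  1.05558918e-03,
        5.88591435e-05, -2.92734519e-04]), 'joint_torque': array([ 1.95807610e-03, -5.37369704e+01,  3.31520891e+01,  1.14928605e-02,
       -1.06918030e-04, -3.04694731e-05]), 'tcp_pos': array([ 0.1540187 , -0.50157856,  0.24986186]), 'orientation': array([[ 9.55968264e-01,  2.93470029e-01, -1.42803253e-04],
       [ 2.93470017e-01, -9.55967723e-01,  1.03012367e-03],
       [ 1.65795121e-04, -1.02667400e-03, -9.99999459e-01]]), 'ft_force': array([-0.26332609, -0.1949585 , -0.10888274]), 'wrist_torque': array([ 0.04894022,  0.00510154, -0.01621787]), 'finger_gap': 0.0852211907181708}
```

View pics/top1.png

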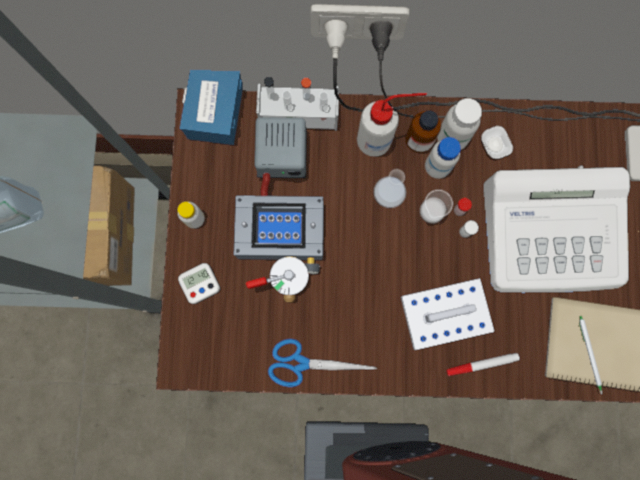

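View pics/scene1.png

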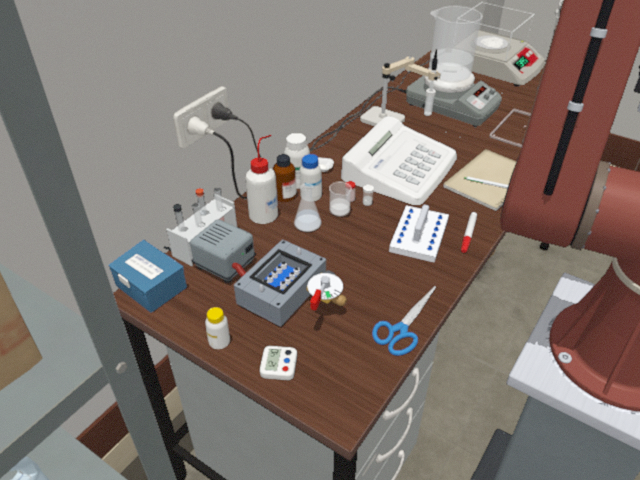

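Top view: the tank is at about (279,226), with pins near (245,226) and (313,226). The red grip is at (258,283), the dial at (289,277) and the plate at (448,314). The bystanders stand to the right of and behind the tank, with the bottle at (190,213).

```bash
cat > m1.py <<'E'
from h import *
for n,rois in (('top',dict(lever=(240,265,275,300),plate=(395,270,500,355),tank=(225,185,335,262))),('scene',dict(lever=(300,280,335,315),plate=(380,195,460,265)))):
    z=np.load(f'pics/{n}.npz');p,d=z['p'],z['d'];hsv=cv2.cvtColor(p,cv2.COLOR_RGB2HSV)
    def pts(mask,roi):
        m=np.zeros_like(mask);x0,y0,x1,y1=roi;m[y0:y1,x0:x1]=mask[y0:y1,x0:x1];v,u=np.nonzero(m);return np.c_[u,v]
    red=((hsv[...,0]<8)|(hsv[...,0]>172))&(hsv[...,1]>150)&(hsv[...,2]>90)
    q=pts(red,rois['lever']);P=depthpt(n,q,d[q[:,1],q[:,0]]);k=P[:,2]>.045;P=P[k]
    print(n,'lever n',len(P),'mean',P.mean(0).round(4),'z',np.percentile(P[:,2],[5,50,95]).round(4))
    k=P[:,2]>np.percentile(P[:,2],95)-.004; r=cv2.minAreaRect((P[k,:2]*1000).astype(np.float32)); print(' top face',r, P[k].mean(0).round(4))
    x0,y0,x1,y1=rois['plate'];vv,uu=np.mgrid[y0:y1,x0:x1];q=np.c_[uu.ravel(),vv.ravel()];P=depthpt(n,q,d[q[:,1],q[:,0]])
    k=(P[:,2]>.012)&(P[:,2]<.035);r=cv2.minAreaRect((P[k,:2]*1000).astype(np.float32));print(' plate',r,np.median(P[k,2]))
    k=(P[:,2]>.045)&(P[:,2]<.07);r=cv2.minAreaRect((P[k,:2]*1000).astype(np.float32));print(' handle',r,np.median(P[k,2]),P[k].mean(0))
    if n=='top':
        x0,y0,x1,y1=rois['tank'];vv,uu=np.mgrid[y0:y1,x0:x1];q=np.c_[uu.ravel(),vv.ravel()];P=depthpt(n,q,d[q[:,1],q[:,0]])
        k=(P[:,2]>.052)&(P[:,2]<.08);r=cv2.minAreaRect((P[k,:2]*1000).astype(np.float32));print(' tank',r,np.median(P[k,2]))
        c=cv2.resize(p[180:310,220:340],None,fx=6,fy=6,interpolation=cv2.INTER_CUBIC)[:600+180];cv2.imwrite('pics/c1.png',cv2.resize(c,(554,600))[:,:,::-1])
E
python3 m1.py
```

```text
top lever n 156 mean [0.4978 0.2608 0.084 ] z [0.0765 0.0848 0.0879]
 top face ((498.5751953125, 260.5108337402344), (11.244756698608398, 33.23617172241211), 19.3133544921875) [0.4986 0.2602 0.0861]
 plate ((467.4113464355469, -104.3305892944336), (110.83812713623047, 186.41815185546875), 14.440643310546875) 0.017864866454059047
 handle ((457.740478515625, -88.61871337890625), (13.956633567810059, 89.24532318115234), 14.46448802947998) 0.05600215401362729 [ 0.45734379 -0.0872498   0.05594232]
 tank ((601.1842651367188, 227.9397735595703), (120.93144989013672, 159.49424743652344), 1.5656719207763672) 0.06007747916602191
scene lever n 155 mean [0.4942 0.2676 0.0781] z [0.0649 0.0808 0.0858]
 top face ((496.6717529296875, 264.00994873046875), (11.180758476257324, 34.04111862182617), 13.996282577514648) [0.4962 0.2646 0.0841]
 plate ((468.40240478515625, -107.89971923828125), (132.0628204345703, 222.74400329589844), 28.642730712890625) 0.016233181198027635
 handle ((456.0429992675781, -86.19088745117188), (14.158055305480957, 91.34210968017578), 14.271748542785645) 0.05381676387083045 [ 0.45443493 -0.08156585  0.05338096]
```

View pics/c1.png

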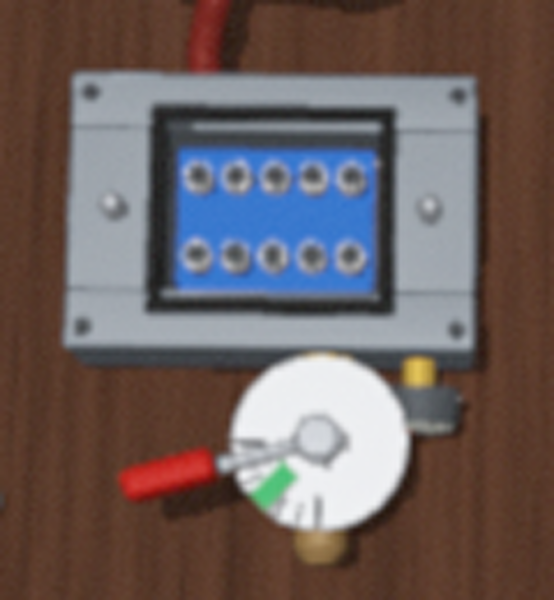

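The crop shows the pins at full-frame (244.7,224.4) and (312.9,225.3), the lever hub at (289.3,274.9), and the lever about 15–20° off the wall. Next I compute positions and plan the approach.

```bash
cat >> h.py <<'E'
from scipy.spatial.transform import Rotation as Ro
def plan(tgt,yawx,n,start=None):
    """rows (rounded) from current pose to tgt, tool down with tool x at yawx deg"""
    s=bot.get_state(); R=np.array(s['orientation']); t=np.array(s['tcp_pos'])
    if start is not None: t,R=start
    a=np.radians(yawx); G=np.array([[np.cos(a),np.sin(a),0],[np.sin(a),-np.cos(a),0],[0,0,-1]])
    rows=[]
    for k in range(n,0,-1):
        w=Ro.from_matrix(R.T@G).as_rotvec()/k; w=np.clip(w,-.18,.18).round(3)
        sh=np.clip(R.T@(np.array(tgt)-t)*1000/k,-62,62).round(1)
        rows.append([*map(float,sh),*map(float,w)]); t=t+R@sh/1000; R=R@Ro.from_rotvec(w).as_matrix()
    for i in range(0,n,5): print('[[%s]]'%', '.join(str(r).replace(' ','').replace('.0,',',').replace('.0]',']') for r in rows[i:i+5]))
    print('end',t.round(4),'yaw',np.degrees(np.arctan2(R[1,0],R[0,0])).round(2)); return t,R
def state():
    s=bot.get_state();R=np.array(s['orientation']);print('t',s['time_s'],'tcp',np.round(s['tcp_pos'],4),'yaw',np.degrees(np.arctan2(R[1,0],R[0,0])).round(2),'tilt',np.round(R[:2,2],4),'F',np.round(s['ft_force'],1),'gap',round(s['finger_gap'],4))
E
python3 - <<'E'
from h import *
pl=plane('top',[[244.7,224.4],[312.9,225.3]],.074);print('pins',pl,pl.mean(0),np.degrees(np.arctan2(-(pl[0]-pl[1])[0],(pl[0]-pl[1])[1])))
d=np.load('pics/top.npz')['d'];dd=d[273:277,287:291];print('hub',depthpt('top',[[289.3,274.9]],[np.median(dd)]),)
print('grip',plane('top',[[258,283]],.086))
plan([.42,-.09,.27],105,15)
E
```

```text
pins [[0.60276021 0.28689136 0.074     ]
 [0.60493263 0.16481293 0.074     ]] [0.60384642 0.22585214 0.074     ] 1.0194876396514463
hub [[0.51431836 0.2036672  0.07335268]]
grip [[0.49700767 0.25690818 0.086     ]]
[[[25,-21,-1.3,-0,-0,-0.102], [27,-18.4,-1.3,-0,-0,-0.102], [28.7,-15.5,-1.3,-0,-0,-0.102], [30.2,-12.5,-1.3,-0,-0,-0.102], [31.3,-9.4,-1.3,-0,-0,-0.102]]]
[[[32.1,-6.1,-1.3,-0,-0,-0.102], [32.6,-2.9,-1.3,-0,-0,-0.103], [32.7,0.5,-1.3,-0,-0,-0.102], [32.4,3.8,-1.3,-0,-0,-0.103], [31.9,7.2,-1.3,-0,-0,-0.102]]]
[[[31,10.4,-1.4,-0,-0,-0.103], [29.7,13.5,-1.3,-0,-0,-0.102], [28.2,16.4,-1.4,-0,-0,-0.103], [26.4,19.3,-1.3,0,-0.001,-0.102], [24.3,21.8,-1.4,-0,-0,-0.103]]]
end [ 0.42 -0.09  0.27] yaw 105.01
```

```bash
python3 -m pendant '[[[25,-21,-1,0,0,-0.102],[27,-18,-1,0,0,-0.102],[29,-15,-1,0,0,-0.102],[30,-12,-1,0,0,-0.102],[31,-9,-1,0,0,-0.102]]]' && python3 -m pendant '[[[32,-6,-1,0,0,-0.102],[33,-3,-1,0,0,-0.102],[33,0,-1,0,0,-0.102],[32,4,-2,0,0,-0.102],[32,7,-2,0,0,-0.102]]]' && python3 -m pendant '[[[31,10,-2,0,0,-0.102],[30,14,-2,0,0,-0.102],[28,16,-2,0,0,-0.102],[26,19,-2,0,0,-0.102],[24,22,-2,0,0,-0.102]]]' 
python3 - <<'E'
from h import *
p,d,s=grab('wrist'); cv2.imwrite('pics/w2.png',p[:,:,::-1]); state()
vv,uu=np.mgrid[0:480:2,0:640:2];q=np.c_[uu.ravel(),vv.ravel()];P=depthpt('wrist',q,d[q[:,1],q[:,0]],s)
near=np.hypot(P[:,0]-.457,P[:,1]+.088)<.11
k=near&(P[:,2]>.045)&(P[:,2]<.07);print('handle',cv2.minAreaRect((P[k,:2]*1000).astype(np.float32)),np.median(P[k,2]))
k=near&(P[:,2]>.012)&(P[:,2]<.03);print('plate',cv2.minAreaRect((P[k,:2]*1000).astype(np.float32)),np.median(P[k,2]))
plan([.498,.258,.20],107.5,10)
E
```

```text
time_s: 0.78
tcp_pos: [0.2439, -0.3654, 0.2552]
orientation: [[0.689, 0.725, -0.0], [0.725, -0.689, 0.0], [0.0, -0.0, -1.0]]
ft_force: [0.7, -0.5, 0.1]
finger_gap: 0.0852
time_s: 1.4
tcp_pos: [0.3324, -0.2278, 0.2623]
orientation: [[0.247, 0.969, -0.0], [0.969, -0.247, 0.0], [0.0, -0.0, -1.0]]
ft_force: [0.4, 0.5, 0.1]
finger_gap: 0.0852
time_s: 2.02
tcp_pos: [0.4212, -0.0914, 0.2723]
orientation: [[-0.257, 0.966, -0.0], [0.966, 0.257, 0.0], [0.0, -0.0, -1.0]]
ft_force: [-0.5, -0.2, -0.2]
finger_gap: 0.0858
t 2.075 tcp [ 0.4228 -0.0892  0.2725] yaw 105.27 tilt [0.0013 0.0015] F [-0.1  0.8  0.3] gap 0.0856
handle ((455.4784240722656, -88.17460632324219), (13.997446060180664, 85.60813903808594), 14.227702140808105) 0.05683035786170809
plate ((432.0126953125, -111.5170669555664), (158.83470153808594, 181.22262573242188), 14.12230396270752) 0.01832232676042861
[[[31.5,16.4,7.3,0,-0,-0.004], [31.4,16.5,7.3,0,-0,-0.004], [31.4,16.6,7.3,0,-0,-0.004], [31.3,16.8,7.3,0,-0,-0.004], [31.3,16.9,7.3,0,-0,-0.004]]]
[[[31.2,17,7.3,0,-0,-0.004], [31.1,17.1,7.3,0,-0,-0.004], [31,17.3,7.3,0.001,-0,-0.004], [31,17.4,7.3,0,-0.001,-0.004], [30.9,17.5,7.4,0.001,-0,-0.003]]]
end [0.498 0.258 0.2  ] yaw 107.5
```

View pics/w2.png

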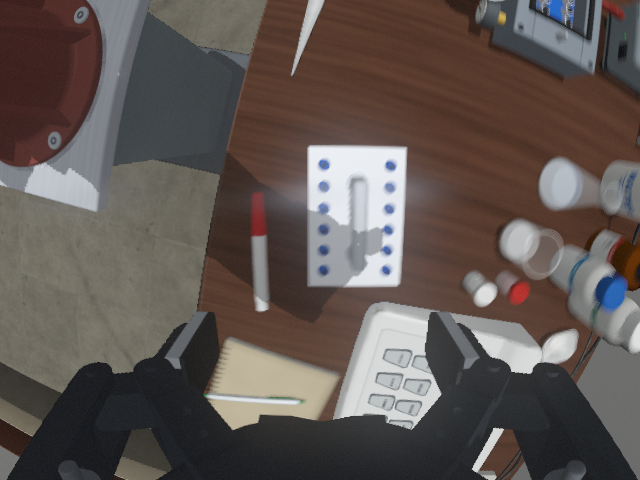

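The wrist view shows the plate at (357,215) with the handle running along image-vertical. This agrees with the overhead measurement (0.456, -0.088, bar at 14.3°). Now to the lever.

```bash
python3 -m pendant '[[[31,16,7,0,0,-0.004],[31,16,7,0,0,-0.004],[31,16,7,0,0,-0.004],[31,17,7,0,0,-0.004],[31,17,7,0,0,-0.004]]]' 110 && python3 -m pendant '[[[31,17,7,0,0,-0.004],[31,17,7,0,0,-0.004],[31,17,8,0,0,-0.004],[31,17,8,0,0,-0.004],[31,18,8,0,0,-0.004]]]' 
python3 - <<'E'
from h import *
p,d,s=grab('wrist'); cv2.imwrite('pics/w3.png',p[:,:,::-1]); state()
vv,uu=np.mgrid[0:480,0:640];q=np.c_[uu.ravel(),vv.ravel()];P=depthpt('wrist',q,d[q[:,1],q[:,0]],s)
hsv=cv2.cvtColor(p,cv2.COLOR_RGB2HSV).reshape(-1,3)
red=((hsv[:,0]<8)|(hsv[:,0]>172))&(hsv[:,1]>150)&(hsv[:,2]>70)
k=red&(np.hypot(P[:,0]-.498,P[:,1]-.258)<.04)&(P[:,2]>.08)&(P[:,2]<.1);print('grip',cv2.minAreaRect((P[k,:2]*1000).astype(np.float32)),np.median(P[k,2]),q[k].mean(0))
k=(np.hypot(P[:,0]-.604,P[:,1]-.226)<.11)&(P[:,2]>.055)&(P[:,2]<.063);print('rim',cv2.minAreaRect((P[k,:2]*1000).astype(np.float32)),np.median(P[k,2]))
for c in((.6028,.2869),(.6049,.1648)):
    k=(np.hypot(P[:,0]-c[0],P[:,1]-c[1])<.015)&(P[:,2]>.066);print('pin',k.sum(),P[k].mean(0),P[k,2].max() if k.any() else 0,q[k].mean(0))
E
```

```text
time_s: 2.7
tcp_pos: [0.4594, 0.0798, 0.237]
orientation: [[-0.274, 0.962, -0.0], [0.962, 0.274, -0.0], [0.0, -0.0, -1.0]]
ft_force: [0.4, 0.6, -0.0]
finger_gap: 0.0486
time_s: 3.32
tcp_pos: [0.4983, 0.2527, 0.1988]
orientation: [[-0.293, 0.956, -0.0], [0.956, 0.293, -0.0], [-0.0, -0.0, -1.0]]
ft_force: [0.5, 0.1, -0.7]
finger_gap: 0.0482
t 3.375 tcp [0.4987 0.2559 0.1977] yaw 107.12 tilt [-0.0006  0.0017] F [-0.9  1.8 -0.6] gap 0.0488
grip ((497.0646057128906, 263.7388916015625), (11.290090560913086, 30.225021362304688), 16.883188247680664) 0.08583737958385104 [324.48043185 236.44804318]
rim ((601.5724487304688, 227.02301025390625), (215.06423950195312, 160.4580841064453), 0.9534245133399963) 0.06011899725145789
pin 135 [0.60233958 0.28940192 0.07103163] 0.07550515656816703 [470.11111111 241.73333333]
pin 0 [nan nan nan] 0 [nan nan]<stdin>:9: RuntimeWarning: Mean of empty slice.
  ret = um.true_divide(
```

View pics/w3.png

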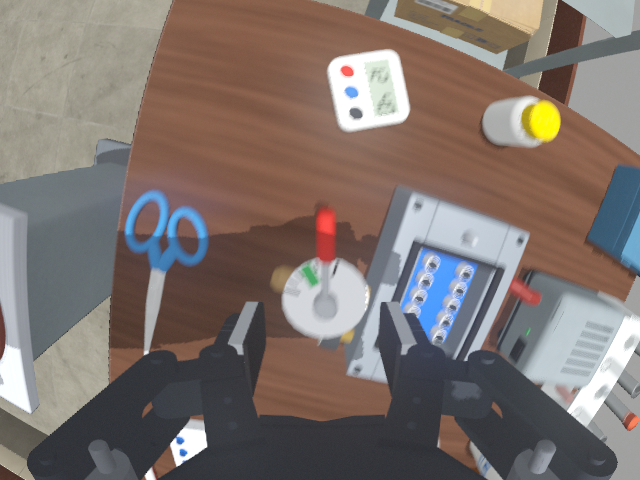

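The wrist view shows the red grip at (325,236), the hub at (326,305), the green mark at (309,275) and the left pin at (470,240). I'll lower over the grip, then close.

```bash
python3 -m pendant '[[[1,0,24,0,0,0],[1,0,24,0,0,0],[1,0,24,0,0,0],[1,-1,24,0,0,0],[0,0,24,0,0,0]]]' && python3 -m pendant '[[[0,0,0,0,0,0],[0,0,0,0,0,0],[0,0,0,0,0,0],[0,0,0,0,0,0],[0,0,0,0,0,0]]]' 255 25
python3 - <<'E'
from h import *
state()
ax=np.array([.5140,.2037])
t,R=np.array(bot.get_state()['tcp_pos']),np.array(bot.get_state()['orientation'])
v=t[:2]-ax;print('lever ang',np.degrees(np.arctan2(-v[0],v[1])),np.linalg.norm(v),'toolx',R[:2,0])
# swing rows
st=(t,R);rot=46-np.degrees(np.arctan2(-R[0,0],R[1,0]));print('rot',rot)
for k in range(1,6):
    a=np.radians(rot*k/5);c=np.array([[np.cos(a),-np.sin(a)],[np.sin(a),np.cos(a)]])
    y=np.degrees(np.arctan2(R[1,0],R[0,0]))+rot*k/5
    st=plan([*(ax+c@v),t[2]],y,1,st)
E
```

```text
time_s: 4.0
tcp_pos: [0.496, 0.2549, 0.0784]
orientation: [[-0.293, 0.956, -0.0], [0.956, 0.293, -0.0], [-0.0, -0.0, -1.0]]
ft_force: [0.6, 0.4, -0.4]
finger_gap: 0.049
time_s: 4.62
tcp_pos: [0.4973, 0.2555, 0.0801]
orientation: [[-0.293, 0.956, 0.002], [0.956, 0.293, 0.001], [0.0, 0.002, -1.0]]
ft_force: [4.9, 1.8, -1.9]
finger_gap: 0.0113
t 4.625 tcp [0.4973 0.2555 0.0801] yaw 107.02 tilt [0.0023 0.0007] F [ 4.9  1.8 -1.9] gap 0.0113
lever ang 17.8786903822193 0.05438032263773928 toolx [-0.29277887  0.95618018]
rot 28.97560346914463
[[[-0.4,-5.5,-0,0.002,0,-0.101]]]
end [0.4922 0.2535 0.0801] yaw 112.81
[[[-0.3,-5.5,-0,0,0,-0.101]]]
end [0.4872 0.2511 0.0801] yaw 118.6
[[[-0.4,-5.5,-0,0,0,-0.101]]]
end [0.4826 0.2481 0.0801] yaw 124.39
[[[-0.4,-5.4,-0,0,0,-0.102]]]
end [0.4783 0.2447 0.0801] yaw 130.23
[[[-0.3,-5.5,-0,0,0,-0.101]]]
end [0.4743 0.2409 0.0801] yaw 136.02
```

```bash
python3 -m pendant '[[[-0.3,-5.5,0,0,0,-0.101],[-0.3,-5.5,0,0,0,-0.101],[-0.3,-5.5,0,0,0,-0.101],[-0.3,-5.5,0,0,0,-0.101],[-0.3,-5.5,0,0,0,-0.101]]]' && python3 -m pendant '[[[0,0,0,0,0,0],[0,0,0,0,0,0],[0,0,0,0,0,0],[0,0,0,0,0,0],[0,0,0,0,0,0]]]'
python3 - <<'E'
from h import *
state()
t=np.array(bot.get_state()['tcp_pos']);v=t[:2]-[.514,.2037];print('lever ang',np.degrees(np.arctan2(-v[0],v[1])))
E
```

```text
time_s: 5.25
tcp_pos: [0.475, 0.2411, 0.0802]
orientation: [[-0.721, 0.693, 0.004], [0.693, 0.721, 0.001], [-0.002, 0.003, -1.0]]
ft_force: [9.8, 0.6, -6.5]
finger_gap: 0.0117
time_s: 5.88
tcp_pos: [0.4749, 0.2409, 0.0801]
orientation: [[-0.719, 0.695, 0.004], [0.695, 0.719, 0.0], [-0.002, 0.003, -1.0]]
ft_force: [7.5, 0.1, -4.3]
finger_gap: 0.0115
t 5.875 tcp [0.4749 0.2409 0.0801] yaw 135.95 tilt [0.0037 0.0002] F [ 7.5  0.1 -4.3] gap 0.0115
lever ang 46.418683934688865
```

```bash
python3 -m pendant '[[[0,0,0,0,0,0],[0,0,0,0,0,0],[0,0,0,0,0,0],[0,0,-30,0,0,0],[0,0,-40,0,0,0]]]' 110 && python3 -m pendant '[[[0,0,-40,0,0,0],[0,0,-20,0,0,0],[0,0,0,0,0,0],[0,0,0,0,0,0],[0,0,0,0,0,0]]]'
python3 - <<'E'
from h import *
p,d,s=grab('wrist'); cv2.imwrite('pics/w4.png',p[:,:,::-1]); state()
vv,uu=np.mgrid[0:480,0:640];q=np.c_[uu.ravel(),vv.ravel()];P=depthpt('wrist',q,d[q[:,1],q[:,0]],s)
hsv=cv2.cvtColor(p,cv2.COLOR_RGB2HSV).reshape(-1,3)
red=((hsv[:,0]<8)|(hsv[:,0]>172))&(hsv[:,1]>150)&(hsv[:,2]>70)
k=red&(np.hypot(P[:,0]-.48,P[:,1]-.245)<.04)&(P[:,2]>.08)&(P[:,2]<.1);print('grip',cv2.minAreaRect((P[k,:2]*1000).astype(np.float32)),np.median(P[k,2]),q[k].mean(0))
k=(np.hypot(P[:,0]-.604,P[:,1]-.226)<.11)&(P[:,2]>.055)&(P[:,2]<.063)&(P[:,0]<.66);print('rim',cv2.minAreaRect((P[k,:2]*1000).astype(np.float32)),np.median(P[k,2]))
n=[]
for c in((.6028,.2869),(.6049,.1648)):
    k=(np.hypot(P[:,0]-c[0],P[:,1]-c[1])<.015)&(P[:,2]>.066);print('pin',k.sum(),P[k].mean(0),q[k].mean(0))
p2,d2,s2=grab('top');hsv=cv2.cvtColor(p2,cv2.COLOR_RGB2HSV);cv2.imwrite('pics/t4.png',cv2.resize(p2[180:310,220:340],(554,600),interpolation=2)[:,:,::-1])
plan([.457,-.088,.20],104.4,10)
E
```

```text
time_s: 6.5
tcp_pos: [0.4719, 0.2404, 0.1493]
orientation: [[-0.719, 0.695, -0.003], [0.695, 0.719, -0.001], [0.001, -0.002, -1.0]]
ft_force: [1.2, -0.1, -0.8]
finger_gap: 0.0484
time_s: 7.12
tcp_pos: [0.4723, 0.2406, 0.2082]
orientation: [[-0.719, 0.695, -0.002], [0.695, 0.719, -0.001], [0.001, -0.002, -1.0]]
ft_force: [-0.3, -0.8, -0.6]
finger_gap: 0.0484
t 7.175 tcp [0.4724 0.2406 0.2083] yaw 135.95 tilt [-0.0017 -0.0006] F [ 0.2 -1.1 -0.2] gap 0.0487
grip ((469.5204162597656, 246.0684814453125), (11.767878532409668, 31.612564086914062), 46.2936897277832) 0.08593711953155203 [324.4244713  238.40483384]
rim ((576.3820190429688, 227.24110412597656), (161.44168090820312, 163.81887817382812), 89.74573516845703) 0.06015783844338429
pin 113 [0.60146314 0.28872834 0.07091369] [471.85840708 313.45132743]
pin 93 [0.60449973 0.16638373 0.07030155] [364.75268817 401.5483871 ]
[[[-21.7,-24.7,0.9,-0,-0,0.055], [-23.1,-23.5,0.9,-0,-0,0.055], [-24.3,-22.2,0.9,-0,-0,0.055], [-25.5,-20.8,0.8,-0,-0,0.055], [-26.6,-19.3,0.9,-0,-0,0.055]]]
[[[-27.6,-17.9,0.8,-0,-0,0.055], [-28.6,-16.3,0.9,-0,-0,0.055], [-29.4,-14.7,0.8,-0.001,-0,0.055], [-30.2,-13.1,0.8,-0,-0,0.055], [-30.8,-11.4,0.9,-0.001,-0,0.056]]]
end [ 0.457 -0.088  0.2  ] yaw 104.38
```

View pics/w4.png

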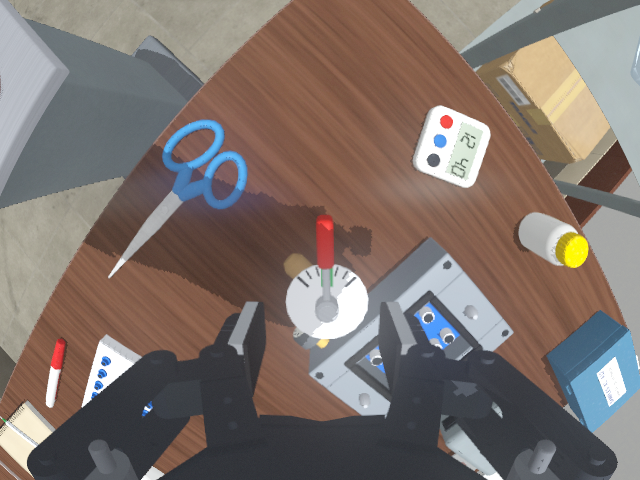

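The lever lies over the green mark. Measured 46.3° in the world frame with the tank at about 1.2°, so roughly 45°. Now the plate.

```bash
python3 -m pendant '[[[-22,-25,1,0,0,0.055],[-23,-23,1,0,0,0.055],[-24,-22,1,0,0,0.055],[-26,-21,1,0,0,0.055],[-27,-19,1,0,0,0.055]]]' && python3 -m pendant '[[[-28,-18,1,0,0,0.055],[-28,-16,1,0,0,0.055],[-29,-15,1,0,0,0.055],[-30,-13,1,0,0,0.055],[-31,-12,1,0,0,0.055]]]'
python3 - <<'E'
from h import *
p,d,s=grab('wrist'); cv2.imwrite('pics/w5.png',p[:,:,::-1]); state()
vv,uu=np.mgrid[0:480,0:640];q=np.c_[uu.ravel(),vv.ravel()];P=depthpt('wrist',q,d[q[:,1],q[:,0]],s)
near=np.hypot(P[:,0]-.457,P[:,1]+.088)<.06
k=near&(P[:,2]>.048)&(P[:,2]<.065);print('handle',cv2.minAreaRect((P[k,:2]*1000).astype(np.float32)),np.median(P[k,2]))
plan([.4565,-.088,.052],104.3,10)
E
```

```text
time_s: 7.85
tcp_pos: [0.4658, 0.0751, 0.2039]
orientation: [[-0.501, 0.865, -0.001], [0.865, 0.501, -0.0], [0.0, -0.0, -1.0]]
ft_force: [-0.6, 0.8, 0.5]
finger_gap: 0.0481
time_s: 8.48
tcp_pos: [0.4572, -0.0888, 0.1989]
orientation: [[-0.248, 0.969, -0.0], [0.969, 0.248, 0.0], [0.0, -0.0, -1.0]]
ft_force: [0.4, -0.7, -0.6]
finger_gap: 0.0487
t 8.525 tcp [ 0.4574 -0.0919  0.1989] yaw 104.1 tilt [-0.0003 -0.0018] F [ 1.8 -2.5 -0.8] gap 0.0487
handle ((455.6731872558594, -89.3211669921875), (14.083444595336914, 88.00493621826172), 13.830562591552734) 0.056903386359621166
[[[0.4,0,14.7,-0,0,-0], [0.4,0,14.7,-0,0,-0], [0.4,0,14.7,-0,0,-0], [0.4,0,14.7,-0,0,-0.001], [0.4,0,14.7,-0,0,-0]]]
[[[0.4,0,14.7,-0,0,-0.001], [0.5,0,14.7,-0,0,-0], [0.4,0.1,14.7,-0,0.001,-0.001], [0.4,0,14.6,-0,0,-0], [0.5,0.1,14.7,-0.001,0.001,-0.001]]]
end [ 0.4565 -0.088   0.052 ] yaw 104.33
```

```bash
python3 -m pendant '[[[0.5,0,35,0,0,0],[0.5,0,35,0,0,0],[0.5,0,35,0,0,0],[0.5,0,30,0,0,0],[1,0,12,0,0,0]]]' && python3 -m pendant '[[[0,0,0,0,0,0],[0,0,0,0,0,0],[0,0,0,0,0,0],[0,0,0,0,0,0],[0,0,0,0,0,0]]]' 255 70
python3 - <<'E'
from h import *
state()
E
```

```text
time_s: 9.15
tcp_pos: [0.4556, -0.0844, 0.0507]
orientation: [[-0.249, 0.968, -0.003], [0.968, 0.249, 0.001], [0.002, -0.002, -1.0]]
ft_force: [-0.5, 0.0, 1.2]
finger_gap: 0.0487
time_s: 9.78
tcp_pos: [0.4573, -0.0851, 0.0533]
orientation: [[-0.249, 0.968, 0.001], [0.968, 0.249, -0.001], [-0.001, 0.001, -1.0]]
ft_force: [-2.0, 0.1, 6.9]
finger_gap: 0.0123
t 9.775 tcp [ 0.4573 -0.0851  0.0533] yaw 104.44 tilt [ 0.0013 -0.0006] F [-2.   0.1  6.9] gap 0.0123
```

```bash
python3 -m pendant '[[[0,0,-10,0,0,0],[0,0,-20,0,0,0],[0,0,-30,0,0,0],[0,0,-30,0,0,0],[0,0,-27,0,0,0]]]' && python3 -m pendant '[[[0,0,0,0,0,0],[0,0,0,0,0,0],[0,0,0,0,0,0],[0,0,0,0,0,0],[0,0,0,0,0,0]]]'
cat > inhand.py <<'E'
from h import *
import sys
p,d,s=grab('wrist'); cv2.imwrite(f'pics/{sys.argv[1]}.png',p[:,:,::-1]); state()
vv,uu=np.mgrid[0:480,0:640];q=np.c_[uu.ravel(),vv.ravel()];P=depthpt('wrist',q,d[q[:,1],q[:,0]],s)
R=np.array(s['orientation']);L=(P-s['tcp_pos'])@R*1000   # tool frame mm
near=(np.abs(L[:,1])<65)&(L[:,0]>-10)&(L[:,0]<95)
k=near&(np.abs(L[:,2]-32)<6);A=np.c_[L[k,:2],np.ones(k.sum())];c=np.linalg.lstsq(A,L[k,2],rcond=None)[0];print('top plane z=',c,'edge x',np.percentile(L[k,0],[97,99,99.7]),'y',np.percentile(L[k&(L[:,0]>60),1],[1,99]))
hsv=cv2.cvtColor(p,cv2.COLOR_RGB2HSV).reshape(-1,3)
b=near&(hsv[:,0]>100)&(hsv[:,0]<130)&(hsv[:,1]>110)&(np.abs(L[:,2]-24)<12)
m=b.reshape(480,640).astype(np.uint8);n,lab,st,ce=cv2.connectedComponentsWithStats(m)
for i in range(1,n):
    if st[i,4]>15:
        kk=(lab.ravel()==i)&(L[:,2]<27); print('port',st[i,4],ce[i].round(0),np.median(L[kk],axis=0).round(1) if kk.any() else None)
k=near&(L[:,2]<8)&(L[:,2]>-12)&(np.abs(L[:,1])<12)&(L[:,0]>15);print('bar end x',np.percentile(L[k,0],[50,98,99.5]),'y',np.median(L[k,1]),'z',np.percentile(L[k,2],[5,50])) if k.any() else None
E
python3 inhand.py w6
```

```text
time_s: 10.4
tcp_pos: [0.4569, -0.0849, 0.1711]
orientation: [[-0.249, 0.968, 0.001], [0.968, 0.249, -0.0], [-0.0, 0.001, -1.0]]
ft_force: [1.1, -1.1, -4.1]
finger_gap: 0.0126
time_s: 11.02
tcp_pos: [0.4566, -0.0848, 0.1689]
orientation: [[-0.249, 0.968, -0.001], [0.968, 0.249, 0.0], [0.001, -0.001, -1.0]]
ft_force: [0.7, 0.6, -4.3]
finger_gap: 0.0126
t 11.075 tcp [ 0.4567 -0.0848  0.169 ] yaw 104.44 tilt [-0.0006  0.0002] F [ 0.  -0.2 -4. ] gap 0.0126
top plane z= [4.22278912e-03 1.22081194e-04 3.43273014e+01] edge x [69.31468144 70.5444753  71.03214428] y [-48.2968329   48.85405956]
port 127 [241. 184.] [ 55.2 -34.8  26.5]
port 218 [403. 191.] [52.3 35.  26.5]
port 395 [246. 241.] [ 30.2 -32.6  26.6]
port 355 [397. 241.] [29.7 33.5 26.5]
port 405 [249. 288.] [  8.7 -32.9  26.6]
port 391 [395. 288.] [ 8.7 34.1 26.6]
port 39 [251. 322.] None
port 30 [392. 322.] None
bar end x [29.15485423 40.02638931 40.23160259] y -0.018503947856999485 z [-4.70254225 -3.4877355 ]
```

View pics/w6.png

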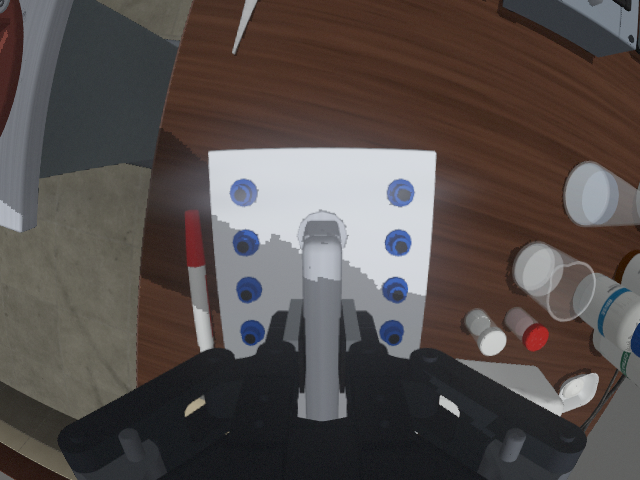

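The plate hangs level in the grip: far edge at row 152, bar end at (322,232). Its centre is 4 mm behind the TCP along tool x, with the underside 53 mm below. Now carrying it over the tank.

```bash
python3 - <<'E'
from h import *
plan([.6033,.2305,.165],91.2,15)
E
```

```text
[[[17.9,14.7,0.3,-0,-0,0.015], [18.1,14.4,0.3,-0,-0,0.015], [18.4,14.2,0.3,-0,-0,0.015], [18.6,13.9,0.3,-0,-0,0.016], [18.8,13.6,0.3,-0,-0,0.015]]]
[[[19,13.3,0.2,-0,-0,0.016], [19.2,13,0.3,-0,-0,0.015], [19.4,12.7,0.2,-0,-0,0.016], [19.6,12.4,0.3,-0,-0,0.015], [19.8,12.1,0.2,-0,-0,0.016]]]
[[[19.9,11.8,0.3,-0,-0,0.015], [20.1,11.5,0.2,-0,-0,0.016], [20.3,11.2,0.3,-0,-0,0.015], [20.5,10.8,0.2,-0,-0,0.016], [20.7,10.5,0.3,-0.001,-0,0.015]]]
end [0.6033 0.2305 0.165 ] yaw 91.2
```

```bash
python3 -m pendant '[[[18,15,0,0,0,0.015],[18,14,0,0,0,0.015],[18,14,0,0,0,0.016],[19,14,0,0,0,0.016],[19,14,0,0,0,0.016]]]' && python3 -m pendant '[[[19,13,0,0,0,0.015],[19,13,0,0,0,0.015],[19,13,0,0,0,0.016],[20,12,0,0,0,0.015],[20,12,0,0,0,0.015]]]' && python3 -m pendant '[[[20,12,0,0,0,0.015],[20,12,0,0,0,0.015],[20,11,0,0,0,0.016],[21,11,0,0,0,0.016],[21,10,0,0,0,0.016]]]' && python3 -m pendant '[[[0,0,0,0,0,0],[0,0,0,0,0,0],[0,0,0,0,0,0],[0,0,0,0,0,0],[0,0,0,0,0,0]]]'
python3 inhand.py w7 | head -3
python3 - <<'E'
from h import *
# top view: visible rim/plate check
p,d,s=grab('top'); cv2.imwrite('pics/t7.png',cv2.resize(p[150:320,200:400],(700,595),interpolation=2)[:,:,::-1])
plan([.6033,.2305,.131],91.2,5)
E
```

```text
time_s: 11.7
tcp_pos: [0.5062, 0.0212, 0.1692]
orientation: [[-0.173, 0.985, -0.0], [0.985, 0.173, 0.0], [0.0, -0.0, -1.0]]
ft_force: [0.3, -0.2, -4.2]
finger_gap: 0.0123
time_s: 12.32
tcp_pos: [0.5546, 0.1262, 0.1691]
orientation: [[-0.097, 0.995, -0.0], [0.995, 0.097, -0.0], [-0.0, -0.0, -1.0]]
ft_force: [0.8, -1.8, -3.4]
finger_gap: 0.0125
time_s: 12.95
tcp_pos: [0.6036, 0.2318, 0.1689]
orientation: [[-0.019, 1.0, -0.0], [1.0, 0.019, -0.0], [-0.0, -0.0, -1.0]]
ft_force: [-0.3, 0.7, -4.0]
finger_gap: 0.012
time_s: 13.58
tcp_pos: [0.6034, 0.2308, 0.1694]
orientation: [[-0.02, 1.0, 0.0], [1.0, 0.02, 0.0], [0.0, 0.0, -1.0]]
ft_force: [1.1, -0.4, -3.7]
finger_gap: 0.0126
t 13.625 tcp [0.6034 0.2309 0.1694] yaw 91.13 tilt [0. 0.] F [ 0.2  0.  -4. ] gap 0.0127
top plane z= [ 4.13821853e-03 -4.23774333e-05  3.43848367e+01] edge x [69.23691081 70.5021533  70.91970862] y [-48.41842322  48.74088888]
port 180 [404. 189.] [51.7 35.3 26.6]
[[[-0.1,-0,7.7,0,-0,-0], [-0.1,-0,7.7,0,-0,-0], [-0.1,-0,7.7,0,-0,-0], [-0.1,-0.1,7.6,0,-0,-0.001], [-0,-0,7.7,0,-0,-0]]]
end [0.6033 0.2305 0.131 ] yaw 91.19
```

```bash
python3 -m pendant '[[[0,0,9,0,0,0],[0,0,9,0,0,0],[0,0,9,0,0,0],[0,0,9,0,0,0],[0,0,2,0,0,0]]]' && python3 -m pendant '[[[0,0,1,0,0,0],[0,0,1,0,0,0],[0,0,1,0,0,0],[0,0,1,0,0,0],[0,0,1,0,0,0]]]' && python3 - <<'E'
from h import *
state()
E
```

```text
time_s: 14.3
tcp_pos: [0.6029, 0.231, 0.1303]
orientation: [[-0.02, 1.0, -0.001], [1.0, 0.02, -0.0], [-0.0, -0.001, -1.0]]
ft_force: [0.4, 0.2, -3.8]
finger_gap: 0.0127
time_s: 14.92
tcp_pos: [0.6035, 0.2311, 0.1263]
orientation: [[-0.02, 1.0, 0.0], [1.0, 0.02, 0.0], [0.0, 0.0, -1.0]]
ft_force: [-1.0, 0.5, -4.2]
finger_gap: 0.0124
t 14.925 tcp [0.6035 0.2311 0.1263] yaw 91.14 tilt [0.0001 0.    ] F [-1.   0.5 -4.2] gap 0.0124
```

Underside at about 73 mm with no contact yet. Continuing gently.

```bash
python3 -m pendant '[[[0,0,0.8,0,0,0],[0,0,0.8,0,0,0],[0,0,0.8,0,0,0],[0,0,0.8,0,0,0],[0,0,0.8,0,0,0]]]' && python3 - <<'E'
from h import *
state()
E
```

```text
time_s: 15.55
tcp_pos: [0.6034, 0.2311, 0.1223]
orientation: [[-0.02, 1.0, 0.0], [1.0, 0.02, 0.0], [0.0, 0.0, -1.0]]
ft_force: [-0.4, -0.7, -3.5]
finger_gap: 0.0127
t 15.55 tcp [0.6034 0.2311 0.1223] yaw 91.15 tilt [0. 0.] F [-0.4 -0.7 -3.5] gap 0.0127
```

```bash
python3 -m pendant '[[[0,0,0.6,0,0,0],[0,0,0.6,0,0,0],[0,0,0.6,0,0,0],[0,0,0.6,0,0,0],[0,0,0.6,0,0,0]]]' && python3 - <<'E'
from h import *
state();print(bot.get_state()['wrist_torque'])
E
```

```text
time_s: 16.18
tcp_pos: [0.6035, 0.2311, 0.1193]
orientation: [[-0.02, 1.0, 0.0], [1.0, 0.02, 0.0], [0.0, 0.0, -1.0]]
ft_force: [0.2, -0.1, -3.3]
finger_gap: 0.0124
t 16.175 tcp [0.6035 0.2311 0.1193] yaw 91.14 tilt [0.0002 0.    ] F [ 0.2 -0.1 -3.3] gap 0.0124
[-0.01431685 -0.0846834  -0.01860999]
```

```bash
python3 -m pendant '[[[0,0,0.6,0,0,0],[0,0,0.6,0,0,0],[0,0,0.6,0,0,0],[0,0,0.6,0,0,0],[0,0,0.6,0,0,0]]]' && python3 - <<'E'
from h import *
state();print(bot.get_state()['wrist_torque'])
E
```

```text
time_s: 16.8
tcp_pos: [0.6035, 0.2312, 0.1169]
orientation: [[-0.02, 1.0, 0.001], [1.0, 0.02, 0.0], [0.0, 0.001, -1.0]]
ft_force: [-1.8, -0.9, 4.8]
finger_gap: 0.0126
t 16.8 tcp [0.6035 0.2312 0.1169] yaw 91.15 tilt [0.0006 0.0002] F [-1.8 -0.9  4.8] gap 0.0126
[-0.20904148  0.42154148 -0.05485706]
```

```bash
python3 -m pendant '[[[0,0,0.8,0,0,0],[0,0,0.8,0,0,0],[0,0,0.8,0,0,0],[0,0,0.8,0,0,0],[0,0,0.8,0,0,0]]]' && python3 - <<'E'
from h import *
state();print(bot.get_state()['wrist_torque'])
E
```

```text
time_s: 17.42
tcp_pos: [0.6036, 0.2312, 0.1133]
orientation: [[-0.02, 1.0, 0.001], [1.0, 0.02, 0.0], [0.0, 0.001, -1.0]]
ft_force: [-5.8, -1.6, 16.6]
finger_gap: 0.0124
t 17.425 tcp [0.6036 0.2312 0.1133] yaw 91.15 tilt [0.0008 0.0002] F [-5.8 -1.6 16.6] gap 0.0124
[-0.41523227  1.24998821 -0.02937774]
```

```bash
python3 -m pendant '[[[0,-0.2,0.4,0,0,0],[0,-0.2,0.4,0,0,0],[0,-0.2,0.4,0,0,0],[0,0,0,0,0,0],[0,0,0,0,0,0]]]' && python3 inhand.py w8 | grep -v port; python3 - <<'E'
from h import *
p,d,s=grab('scene'); cv2.imwrite('pics/s8.png',cv2.resize(p[190:360,190:390],(700,595),interpolation=2)[:,:,::-1])
p,d,s=grab('top'); cv2.imwrite('pics/t8.png',cv2.resize(p[180:310,220:340],(554,600),interpolation=2)[:,:,::-1])
E
```

```text
time_s: 18.05
tcp_pos: [0.6035, 0.2312, 0.1133]
orientation: [[-0.02, 1.0, 0.003], [1.0, 0.02, 0.0], [0.0, 0.003, -1.0]]
ft_force: [-5.2, -3.4, 17.4]
finger_gap: 0.0125
t 18.1 tcp [0.6036 0.2312 0.1133] yaw 91.14 tilt [0.0025 0.0003] F [-6.3 -2.6 18.9] gap 0.0122
top plane z= [4.93800667e-03 2.37993066e-03 3.43210453e+01] edge x [69.02736049 70.24558055 70.67078365] y [-48.42375474  48.66009354]
bar end x [29.19199841 40.10317255 40.29132332] y -0.030680684664134796 z [-4.68593537 -3.46972723]
```

View pics/s8.png

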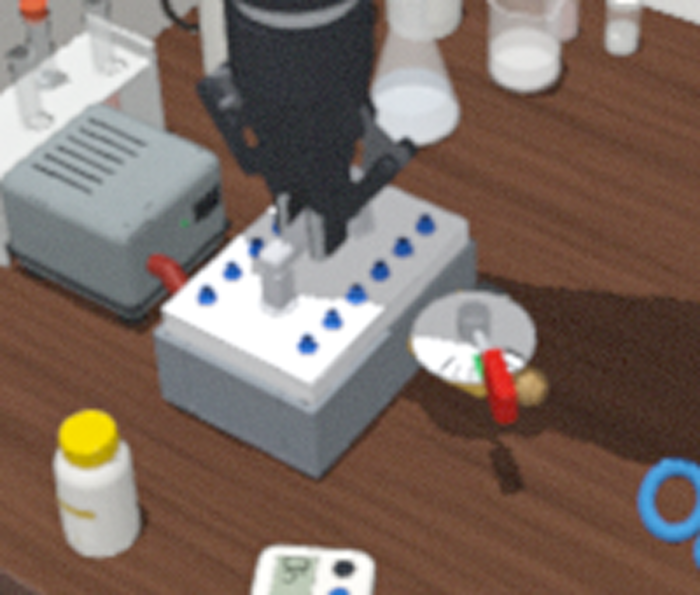

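View pics/w8.png

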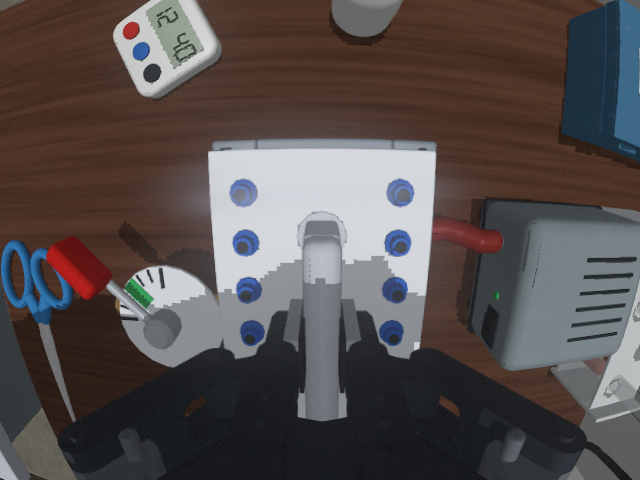

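Scene view: the plate sits closed on the tank rim, the bystanders stand upright, and the lever is at the green mark. Wrist view: the rim strip shows evenly at row 146, with the grip at (80,267) and the hub at (163,330). One last numeric check after a settling call.

```bash
python3 -m pendant '[[[0,0,0.2,0,0,0],[0,0,0,0,0,0],[0,0,0,0,0,0],[0,0,0,0,0,0],[0,0,0,0,0,0]]]'; python3 - <<'E'
from h import *
p,d,s=grab('wrist');state()
vv,uu=np.mgrid[0:480,0:640];q=np.c_[uu.ravel(),vv.ravel()];P=depthpt('wrist',q,d[q[:,1],q[:,0]],s)
hsv=cv2.cvtColor(p,cv2.COLOR_RGB2HSV).reshape(-1,3)
red=((hsv[:,0]<8)|(hsv[:,0]>172))&(hsv[:,1]>150)&(hsv[:,2]>70)
k=red&(np.hypot(P[:,0]-.472,P[:,1]-.245)<.04)&(P[:,2]>.083)&(P[:,2]<.1);print('grip',cv2.minAreaRect((P[k,:2]*1000).astype(np.float32)))
# plate top vs rim heights (strip of rim visible beyond the plate at tool +x)
R=np.array(s['orientation']);L=(P-s['tcp_pos'])@R*1000
a=(np.abs(L[:,1])<45)&(L[:,0]>55)&(L[:,0]<69)&(np.abs(L[:,2]-34)<4);b=(np.abs(L[:,1])<45)&(L[:,0]>72)&(L[:,0]<76)&(np.abs(L[:,2]-52)<5)
print('plate top z',np.median(P[a,2]),'rim z',np.median(P[b,2]),a.sum(),b.sum())
E
```

```text
time_s: 18.82
tcp_pos: [0.6035, 0.2312, 0.1133]
orientation: [[-0.02, 1.0, 0.003], [1.0, 0.02, 0.0], [0.0, 0.003, -1.0]]
ft_force: [-6.1, -2.4, 20.3]
finger_gap: 0.0126
t 18.875 tcp [0.6036 0.2312 0.1133] yaw 91.14 tilt [0.0027 0.0003] F [-6.7 -2.  19.2] gap 0.0123
grip ((472.33807373046875, 244.62342834472656), (13.016417503356934, 35.66667175292969), 48.565757751464844)
plate top z 0.07831707717628314 rim z 0.06005658250586862 6628 1463
```

```bash
python3 -c "
from workcell import bot
print(bot.sign_off())"
```

```text
the job is handed in; nothing more can be done
None
```

I set the bleed lever to its mark, seated the plate over both pins and pressed it flush. I then handed in at about 19 s, still gripping the handle and pressing down; the sign-off reports no verdict.

- **Lever:** I gripped it and swung it from about 17° to the green mark. The last wrist picture gives 44–47° relative to the tank. The grip position gives about 44°, and the noisier fitted rectangle gives about 47°.
- **Plate:** It dropped over both pins without needing any searching. Its top measures 18.3 mm above the rim against an 18 mm thickness, so it is flush to about 0.3 mm.
- **Press:** The tool stopped at z = 0.1133 m with about 19 N on the wrist, and a further 1.4 mm of commanded travel moved it no lower. That 19 N is more than the 9–11 N expected, and there is also about 6 N sideways in x. I take the extra as the hard stop and light contact with the pins.
- **Alignment:** The estimated plate centre is within about 1 mm of the measured tank centre. Plate yaw is 1.1° against 1.0–1.4° measured for the tank, and it is level to within 0.003 rad.
- **Bystanders:** Those in the final scene crop stood upright. I did not measure their positions, and the planned route kept clear of them.

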